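Pack the fitting tray for hanging a door

ROBOT

A 6-joint arm with a two-finger parallel gripper is mounted at the origin on the work surface. World frame = base frame: x ahead of the robot, y to its left, z up, the work surface at z = 0. Lengths are in m, angles in rad, forces in N, time in s.
With the tool pointing down it reaches from about 0.275 to 1 m from the base axis. Payload 8.4 kg.
Tool frame: the origin (TCP) lies midway between the tips of the shut fingers; the grasp point (between the pads) lies 19 mm behind it; z points along the fingers, y is the direction in which the jaws open and shut (so a half turn about z gives the same grasp; the last joint's range is limited). The gripper opens to 85 mm and grips with 20 to 120 N. Pads are 22 mm wide; open, the fingers measure 114 mm over their backs; the gripper's body (76 mm by 85 mm) begins 54 mm behind the grasp point. The pads swing forward as they close: fully open they stand 13 mm farther back than shut.
Start: joints at [1.335, 0.353, 1.633, -0, 1.155, -0.002], TCP at [0.145, 0.608, 0.231] pointing down, gripper open.
Joint ranges: [-2.63, 2.63], [-0.92, 2.1], [0.06, 2.66], [-1.3, 4.44], [0, 2.69], [-3.02, 3.02]. Speed limits (rad/s): [2.22, 2.22, 2.79, 3.14, 3.14, 3.14].

INTERFACE

Orientations are given as a rotation vector (axis times angle).
In Python, from cell import bot gives the robot as it stands.
- The arm moves only by the tool drive_tool, never from a script. Its argument "moves" is a list that holds one entry, the list of rows, each a list of 5 numbers: the shift along the tool's x, y, z in cm, then the turn about the tool's z in rad, then the closure, from 0 (fully open) to 1 (shut). In form: [[[dx, dy, dz, turn, jaw], ...]]. A call has 1 to 20 rows; each row is the pose to reach, as a shift and turn from the pose commanded when the call began, along the tool's axes at that moment; what a row does not reach only later rows make up. A row lasts 1/12 s, in which the tool goes at most 41.7 mm and 7.16 degrees, less where a joint would pass 70% of its speed; a pose out of reach is approached as far as the arm can. A call with a gripper value outside its range is refused whole. The fingers move at their own pace and stop on an object; the grip force is fixed at half the most. Time passes only in rows, so rows that repeat a pose let the fingers close. It gives the time, the measured TCP pose, the force and the opening at its end, in the units of the state.
- bot.get_obs(): the state, without advancing time (a new reading comes with each control period).
- bot.read_camera(name): name is "scene" or "top" or "wrist"; returns a dict with "image" (480x640x3 uint8, blue, green, red), "depth" (480x640 float32, m along the optical axis (not along the pixel's ray), 0 where there is no reading), "camera_matrix" (3x3 intrinsics, pixels), "camera_from_world" (4x4, takes a point from world to camera coordinates); the wrist camera has in their place "T_tool_cam" (4x4, takes a point from camera to tool coordinates, whose origin is the TCP and whose axes are the flange's). Camera axes: x right, y up, looking along -z (the intrinsics and any distortion apply to the point x, -y, -z); pixel columns grow to the right and rows downward; lengths in m; the calibration is good to about 2 mm. A picture is of the moment at which its call begins: read the wrist's pose just before it.
- bot.finish_job(): hands the job in, once; it reports no verdict.
The state is a dict: "time": time; "qpos": joint angles; "joint_vel": joint speeds; "effort": joint torques, N m; "tool_pos": TCP position; "eef_rot": TCP orientation; "ft_force": force on the tool from outside, world axes, zero at the start; "torque": the same for the moment, N m; "width": finger opening in m.
Only numpy, scipy, OpenCV 4.12 (cv2) and the standard library are available. Lean on these libraries where they do the work, as an engineer would, in place of code of your own. Each camera call takes 0.05 s, during which the arm holds its last target. There are 200 camera calls.

TASK

Pack the plywood fitting tray for a door-hanging job: lay the screwdriver flat in its long narrow bay, and put the three full, closed packs (screw carton, wax tin, bit case) in its square bay as one upright pile, building it there one pack at a time with the widest base at the bottom and each pack centred on the one below. Leave the opened empty carton, the empty tin without a lid and the chisel where they lie on the bench.

Things in the scene. Friction and masses are not known exactly. Their poses are not given: they have to be found in the camera images.
- tray: Fixed plywood tray, 212 (x) by 237 mm (y), walls 45 high and 6 thick, dividers 40 high; origin mid-underside, inner floor 6 mm above it. Bays in its own axes, mm: long narrow bay 200 (x) by 84 (y) centred at x 0, y -70.5; square bay 135 by 135 centred at x 32.5, y 45; small pocket at x -70.5, y 45 holding two hinges (not used). It may be turned up to a quarter turn either way.
- screws_mid (a point): Full, closed cardboard screw carton, 105 mm (its x) by 64 mm (its y) by 45 mm high, about 0.5 kg (0.35 to 0.65), with a strip of pale tape along its flat top. This point is its centre, 22.5 mm above its underside.
- wax_mid (a point): Full wax tin with its lid on: a flat-topped round metal tin, 60 mm across the lid (57 mm below it), 34 mm high, about 0.12 kg. This point is its centre, 17 mm above its underside.
- bits_mid (a point): Small black closed case of driver bits with a grey panel on its lid, 46 mm (its x) by 36 mm (its y) by 26 mm high, about 0.09 kg. This point is its centre, 13 mm above its underside.
- driver_grip (a point): Screwdriver lying flat, 170 mm long, 0.11 kg: black handle 90 mm long, 26 by 26 mm thick (does not roll), thin round steel shaft 7 mm across. x points from handle to tip. This point is in the handle near the centre of mass, 13 mm above what it lies on; the handle ends 50 mm behind it, the tip is 120 mm ahead.
- empty_carton_mid (a point): Look-alike that stays: an opened, empty cardboard carton of the same 105 by 64 by 45 mm, without a top and with two flaps sticking up about 25 mm; one can see into it. This point is its centre, 22.5 mm above its underside.
- empty_tin_mid (a point): Look-alike that stays: an empty metal tin without a lid, open at the top, 57 mm across, 30 mm high. This point is its centre, 15 mm above its underside.
- chisel_grip (a point): Look-alike that stays: a wood chisel with the same black handle as the screwdriver (90 mm long, 26 mm thick) but a flat steel blade 25 mm wide; 190 mm long. x points from handle to edge. This point is in the handle, 13 mm above the bench; the handle ends 50 mm behind it.
Not all that is in view belongs to the job. Leave any pink or turquoise look-alike of the part that bears screws_mid alone.

How it is judged:
By the outcome, as a careful person would: the job done as asked, in the order asked, and still so for the second after the job is handed in, with the robot touching nothing.
It also fails if it takes over 104 s, if anything falls off the work surface, if the arm or the gripper's body presses on something with over 40 N, if the wrist force passes 120 N, or if a joint passes its speed limit or range.

## Working session

There is one attempt and no reset: what is moved stays moved. The work goes in short steps, Python scripts to look and compute and a tool call to move; the robot and the scene stay as the last step left them, time stands still between calls to the robot, and variables do not carry over. Pictures are saved under pics/ and viewed, about 12 in all and at most 16, crops included, and the job is handed in when it is done.

Besides the shell and the picture viewer there is one more tool, called after "Call:" in YAML: its name, and indented under it one key for each argument. drive_tool: Moves the arm, as the interface text tells. Its arguments: {"type":"object","properties":{"moves":{"type":"array","items":{"type":"array","items":{"type":"array","items":{"type":"number"}}}}},"required":["moves"]}

```bash
ls; mkdir -p pics
cat > h.py <<'E'
import numpy as np,cv2
from cell import bot
from scipy.spatial.transform import Rotation as R
def snap(n,f):
    o=bot.get_obs(); c=bot.read_camera(n); cv2.imwrite('pics/'+f+'.png',c['image'])
    if n=='wrist':
        T=np.eye(4);T[:3,:3]=R.from_rotvec(o['eef_rot']).as_matrix();T[:3,3]=o['tool_pos']
        W=T@np.array(c['T_tool_cam'])
    else: W=np.linalg.inv(np.array(c['camera_from_world']))
    np.savez('pics/'+f+'.npz',d=c['depth'],K=c['camera_matrix'],W=W)
    return o
def pt(f,u,v,z=None):
    q=np.load('pics/'+f+'.npz');K=q['K'];W=q['W']
    r=np.array([(u-K[0,2])/K[0,0],-(v-K[1,2])/K[1,1],-1.])
    if z is None:
        d=q['d'][int(v),int(u)]; return W[:3,:3]@(r*d)+W[:3,3]
    w=W[:3,:3]@r; return W[:3,3]+w*(z-W[2,3])/w[2]
def cloud(f):
    q=np.load('pics/'+f+'.npz');K=q['K'];W=q['W'];d=q['d'];v,u=np.mgrid[:480,:640]
    P=np.stack([(u-K[0,2])/K[0,0]*d,-(v-K[1,2])/K[1,1]*d,-d],-1)@W[:3,:3].T+W[:3,3]
    P[d==0]=np.nan; return P
E
python3 - <<'E'
from h import *
o=snap('top','top1'); snap('scene','scene1')
print(o)
for f in('top1','scene1'):
    q=np.load('pics/'+f+'.npz');print(q['K'],q['W'])
E
```

```text
pics
{'time': 0.0, 'qpos': array([ 1.33461234e+00,  3.53668133e-01,  1.63415323e+00,  1.28850173e-05,
        1.15521847e+00, -2.41268052e-03]), 'joint_vel': array([ 0.00013719, -0.00053381,  0.00106822, -0.00148829, -0.0001345 ,
       -0.001883  ]), 'effort': array([-3.02638633e-03, -6.05241895e+01, -3.42057252e+01, -2.23430202e-04,
        9.31601564e-03,  2.38924656e-05]), 'tool_pos': array([0.14466784, 0.60751749, 0.23054104]), 'eef_rot': array([-3.66358123e-01, -3.11997201e+00,  2.25472811e-03]), 'ft_force': array([-0.1580676 , -0.19374988,  0.24842624]), 'torque': array([-0.0312742 , -0.01557612,  0.00329157]), 'width': 0.08519260198304034}
[[510.82576683   0.         317.37456948]
 [  0.         510.82576683 242.77991822]
 [  0.           0.           1.        ]] [[ 3.76967676e-03  9.98957269e-01 -4.54990606e-02  3.89302837e-01]
 [-9.99985758e-01  3.93764986e-03  3.60273125e-03 -1.11030885e-03]
 [ 3.77813394e-03  4.54848314e-02  9.98957885e-01  1.45596501e+00]
 [ 0.00000000e+00  0.00000000e+00  0.00000000e+00  1.00000000e+00]]
[[445.72769041   0.         314.38965588]
 [  0.         445.72769041 237.31098393]
 [  0.           0.           1.        ]] [[-0.10073313 -0.84985282  0.51730361  1.03316568]
 [ 0.99490146 -0.08348845  0.05657537  0.07124192]
 [-0.00489186  0.52036513  0.85392986  0.9896025 ]
 [ 0.          0.          0.          1.        ]]
```

View pics/top1.png

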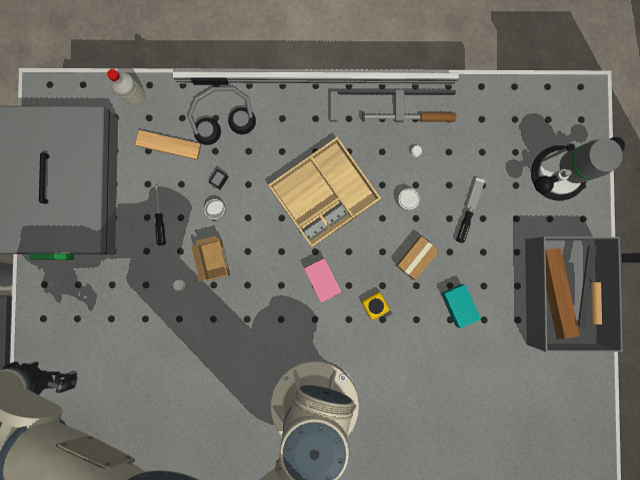

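View pics/scene1.png

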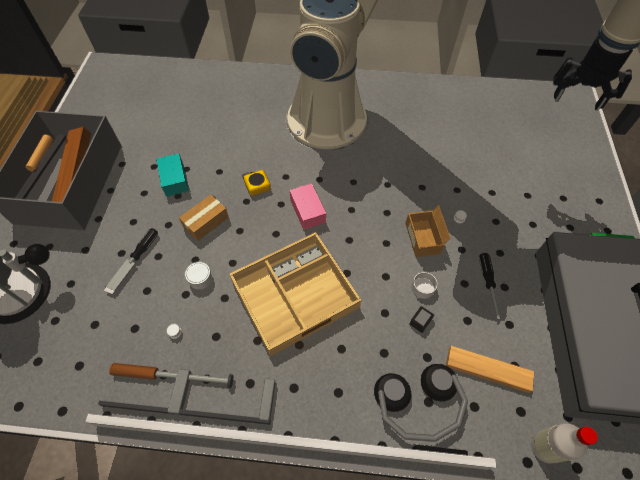

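Top view candidates:
- **Carton:** taped (417,257) is the target. The look-alikes are the open one (211,258), pink (322,281) and turquoise (462,306).
- **Tin:** closed (409,199) is the target. The open one is at (214,208), and a small white cap is at (416,151).
- **Bit case:** black (218,178) is the target. The yellow box is at (376,306).
- **Driver:** (160,220) is the target. The chisel is at (470,210).

One close crop to check these choices.

Run:
```python
from h import *
a=cv2.imread('pics/top1.png')
L=cv2.resize(a[130:290,130:260],None,fx=3,fy=3,interpolation=2);Rr=cv2.resize(a[130:290,262:395],None,fx=3,fy=3,interpolation=2)
cv2.imwrite('pics/cropA.png',np.hstack([L,Rr]))
Q=cv2.resize(a[170:290,380:500],None,fx=4,fy=4,interpolation=2);cv2.imwrite('pics/cropB.png',Q)
P=cloud('top1')
for n,u,v in [('carton',417,257),('tin',409,199),('bit',218,178),('drv',160,230),('empc',211,258),('empt',214,208),('chis',464,228),('bench',280,300),('floor',345,170)]: print(n,P[v,u].round(4))
```

```text
carton [ 0.4153 -0.2811  0.048 ]
tin [ 0.578  -0.2626  0.0322]
bit [0.6362 0.2746 0.0244]
drv [0.4889 0.4363 0.0212]
empc [0.411  0.2954 0.0044]
empt [0.5534 0.2886 0.0051]
chis [ 0.497  -0.4158  0.0335]
bench [0.2928 0.0989 0.0025]
floor [ 0.6635 -0.0844  0.0089]
```

View pics/cropA.png

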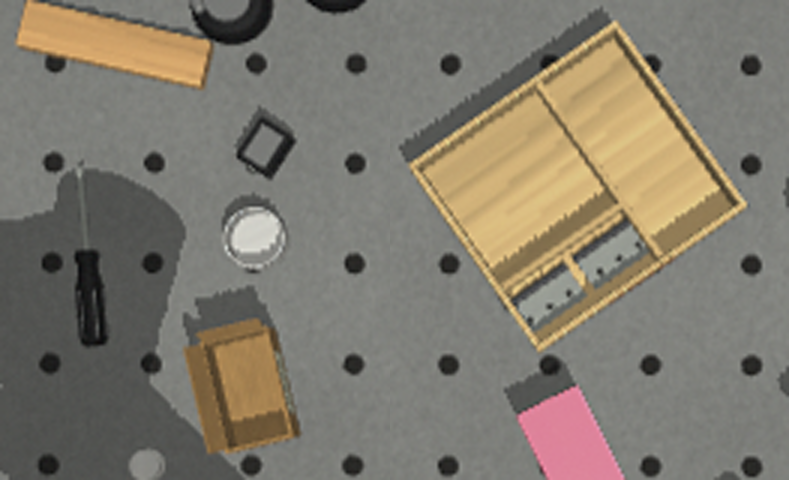

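View pics/cropB.png

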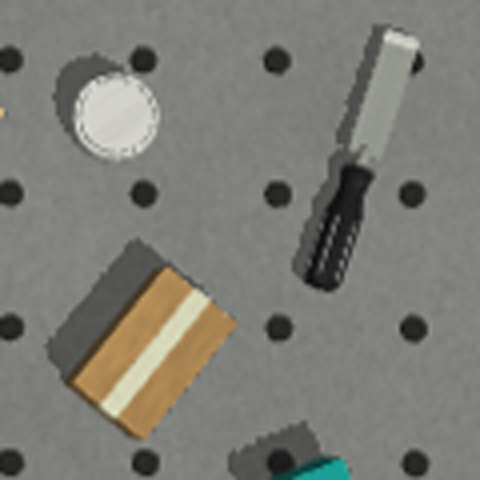

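The crops confirm the choices: a taped closed carton, a lidded white tin, a black case with a grey panel, and a driver with a thin shaft. The tray's long bay is at the upper right, the square bay at the left and the pocket at the bottom. So tray x points up-left in the image. Next I compute poses.

```bash
cat >> h.py <<'E'
def go(x,y,z,yaw,o=None,sym=True):
    """shift (cm) in tool axes + turn; yaw = world angle of jaw (tool y) axis"""
    o=o or bot.get_obs(); M=R.from_rotvec(o['eef_rot']).as_matrix()
    s=M.T@(np.array([x,y,z])-o['tool_pos'])*100
    cur=np.arctan2(M[1,1],M[0,1]); t=-(yaw-cur)
    if sym: t=(t+np.pi/2)%np.pi-np.pi/2
    else: t=(t+np.pi)%(2*np.pi)-np.pi
    return s.round(2),round(t,3),'q6',o['qpos'][5].round(2),'axes',M[:,0].round(2),M[:,1].round(2),M[:,2].round(3)
E
python3 - <<'E'
from h import *
A=lambda x,y:(130+x/3,130+y/3) if x<390 else (262+(x-390)/3,130+y/3)
B=lambda x,y:(380+x/4,170+y/4)
w=lambda uv,z:pt('top1',*uv,z)[:2]
deg=np.degrees
l,t,r,b=[w(A(*p),.045) for p in[(410,165),(615,22),(747,205),(541,348)]]
c=(l+t+r+b)/4; ex=(l+t-r-b);ey=(l+b-t-r)
print('tray',c,'sides',np.linalg.norm(l-b),np.linalg.norm(t-r),np.linalg.norm(l-t),np.linalg.norm(r-b),'yaw',np.arctan2(ex[1],ex[0]),np.arctan2(-ey[0],ey[1]))
a=np.arctan2(ex[1],ex[0])*.5+.5*np.arctan2(-ey[0],ey[1]);Rm=np.array([[np.cos(a),-np.sin(a)],[np.sin(a),np.cos(a)]])
print('long bay',c+Rm@[0,-.0705],'sq',c+Rm@[.0325,.045],a)
p=[w(B(*q),.045) for q in[(165,267),(236,325),(143,439),(70,384)]]
e=(p[0]+p[1]-p[2]-p[3])
print('carton',sum(p)/4,[np.linalg.norm(p[i]-p[i-1]) for i in range(4)],np.arctan2(e[1],e[0]))
print('tin',w(B(117,115),.034))
p=[w(A(*q),.026) for q in[(258,112),(295,140),(275,178),(237,150)]]
print('bit',sum(p)/4,[(np.linalg.norm(p[i]-p[i-1]).round(3),np.arctan2(*(p[i]-p[i-1])[::-1]).round(2)) for i in range(4)])
h,f,tp=w(A(93,343),.02),w(A(86,250),.02),w(A(81,165),.013)
d=(tp-h)/np.linalg.norm(tp-h);print('drv',h,f,tp,np.linalg.norm(tp-h),np.linalg.norm(f-h),'grip',h+.05*d,np.arctan2(d[1],d[0]))
g=h+.05*d; print(go(g[0]-.0,g[1],.15,np.arctan2(d[1],d[0])+np.pi/2))
E
```

```text
tray [ 0.59615554 -0.02622048] sides 0.20855575439184795 0.2100823106764081 0.23259927482580278 0.23217406287945483 yaw 0.6239765855875041 0.6144826761403789
long bay [ 0.63707431 -0.08363045] sq [0.59650277 0.02928744] 0.6192296308639416
carton [ 0.41142352 -0.28547911] [np.float64(0.10464139181420032), np.float64(0.06315774775230451), np.float64(0.10203868416630678), np.float64(0.0628034606409652)] -0.6852567427897465
tin [ 0.5784688 -0.2629744]
bit [0.63504517 0.27218087] [(np.float64(0.041), np.float64(-0.49)), (np.float64(0.044), np.float64(-2.22)), (np.float64(0.04), np.float64(2.67)), (np.float64(0.045), np.float64(0.94))]
drv [0.44860364 0.43316232] [0.53601143 0.44127595] [0.61743424 0.44960241] 0.16962915251432087 0.08778355631127395 grip [0.49836826 0.43800821] 0.09707017024061146
(array([-38.33,  -8.29,   8.07]), np.float64(-0.331), 'q6', np.float64(-0.0), 'axes', array([-0.97,  0.23, -0.  ]), array([ 0.23,  0.97, -0.  ]), array([-0.   , -0.001, -1.   ]))
```

Call:
drive_tool:
  moves:
    - [[-9, -2, 1, -0.08, 0], [-19, -4, 2, -0.16, 0], [-29, -6.3, 4, -0.25, 0], [-38.3, -8.3, 6, -0.33, 0], [-38.3, -8.3, 6, -0.33, 0], [-38.3, -8.3, 6, -0.33, 0], [-38.3, -8.3, 6, -0.33, 0], [-38.3, -8.3, 6, -0.33, 0], [-38.3, -8.3, 6, -0.33, 0], [-38.3, -8.3, 6, -0.33, 0], [-38.3, -8.3, 6, -0.33, 0], [-38.3, -8.3, 6, -0.33, 0]]

```text
time: 1.1
tool_pos: [0.4988, 0.4374, 0.1704]
eef_rot: [0.147, -3.137, 0.001]
ft_force: [-0.6, 0.1, 0.1]
width: 0.0854
```

Run:
```python
from h import *
o=snap('wrist','w1');print(o['time'],o['tool_pos'],o['qpos'],o['width'],o['ft_force']);print(bot.read_camera('wrist')['T_tool_cam'])
```

```text
1.1 [0.49875709 0.43743924 0.17038608] [ 7.17638171e-01  4.70369697e-01  1.59796535e+00  2.10381342e-04
  1.07476236e+00 -9.46980039e-01] 0.08537178185317436 [-0.57851601  0.09917188  0.13216457]
[[-8.56617422e-04  9.49835428e-01  3.12748982e-01  8.01857644e-02]
 [ 9.99999367e-01  1.04195061e-03 -4.25468135e-04 -6.01852402e-04]
 [-7.29993701e-04  3.12748419e-01 -9.49835719e-01 -1.42760025e-01]
 [ 0.00000000e+00  0.00000000e+00  0.00000000e+00  1.00000000e+00]]
```

View pics/w1.png

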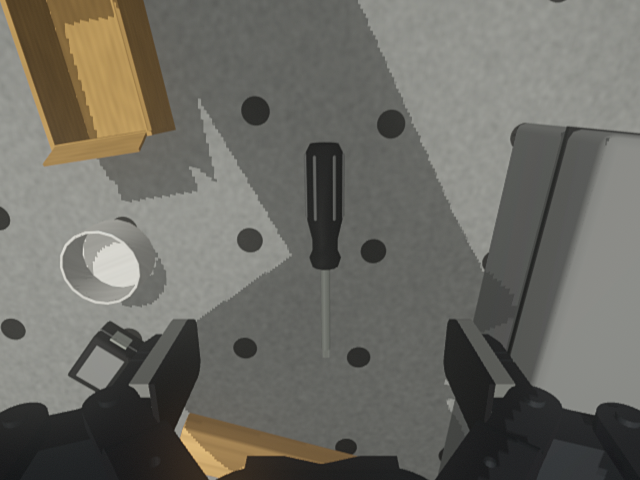

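Wrist view: the driver's handle butt is at (325,144), its neck at (325,268) and its tip at (326,357). The empty tin and the bit case are at the lower left.

Run:
```python
from h import *
P=cloud('w1')
h=pt('w1',325,144,.02);t=pt('w1',326,357,.013);d=(t-h)/np.linalg.norm(t-h);print(h,t,np.linalg.norm(t-h),np.arctan2(d[1],d[0]),P[200,332],P[340,326])
ml=(pt('w1',306,200,.02)+pt('w1',343,200,.02))/2; print('side mid',ml)
g=t-.12*d;print('grip',g);print(go(g[0],g[1],.003,np.arctan2(d[1],d[0])+np.pi/2))
```

```text
[0.44832929 0.43451381 0.02      ] [0.61815103 0.45163239 0.013     ] 0.17082584450322308 0.10046389570241235 [0.48529422 0.44287936 0.02414157] [0.5998904  0.44983016 0.01718826]
side mid [0.48672925 0.43783558 0.02      ]
grip [0.49885639 0.4396071  0.01791729]
(array([-0.18,  0.07, 16.81]), np.float64(-0.004), 'q6', np.float64(-0.95), 'axes', array([-1. , -0.1,  0. ]), array([-0.1,  1. , -0. ]), array([-0.001, -0.   , -1.   ]))
```

Call:
drive_tool:
  moves:
    - [[-0.1, 0.1, 4, 0, 0], [-0.1, 0.1, 8, 0, 0], [-0.1, 0.1, 12, 0, 0], [-0.1, 0.1, 15, 0, 0], [-0.1, 0.1, 16.6, 0, 0.2], [-0.1, 0.1, 16.6, 0, 0.7], [-0.1, 0.1, 16.6, 0, 1], [-0.1, 0.1, 16.6, 0, 1], [-0.1, 0.1, 16.6, 0, 1], [-0.1, 0.1, 16.6, 0, 1], [-0.1, 0.1, 16.6, 0, 1], [-0.1, 0.1, 16.6, 0, 1], [-0.1, 0.1, 14, 0, 1], [-0.1, 0.1, 10, 0, 1], [-0.1, 0.1, 6, 0, 1], [-0.1, 0.1, 2, 0, 1], [-0.1, 0.1, 2, 0, 1], [-0.1, 0.1, 2, 0, 1]]

```text
time: 2.7
tool_pos: [0.5007, 0.441, 0.1554]
eef_rot: [-0.151, 3.132, 0.007]
ft_force: [0.3, -0.1, -1.0]
width: 0.0247
```

Run:
```python
from h import *
a=.619;c=np.array([.5962,-.0262]);Rm=np.array([[np.cos(a),-np.sin(a)],[np.sin(a),np.cos(a)]])
for s,y in((1,a),(-1,a+np.pi)):
    g=c+Rm@[-.035*s,-.0705];print(g,go(g[0],g[1],.15,y+np.pi/2,sym=False))
print(bot.get_obs()['qpos'])
```

```text
[ 0.60859951 -0.1039271 ] (array([ -5.51, -55.28,   0.35]), np.float64(-0.523), 'q6', np.float64(-0.95), 'axes', array([-1.  , -0.1 , -0.01]), array([-0.1,  1. ,  0. ]), array([ 0.005,  0.005, -1.   ]))
[ 0.66561165 -0.06331163] (array([-11.58, -51.78,   0.4 ]), np.float64(2.619), 'q6', np.float64(-0.95), 'axes', array([-1.  , -0.1 , -0.01]), array([-0.1,  1. ,  0. ]), array([ 0.005,  0.005, -1.   ]))
[ 7.19855690e-01  4.87226557e-01  1.60731001e+00  1.14009488e-06
  1.03998571e+00 -9.47062030e-01]
```

Call:
drive_tool:
  moves:
    - [[-0.4, -3.8, 0.3, -0.1, 1], [-0.8, -7.8, 0.3, -0.2, 1], [-1.2, -11.8, 0.3, -0.3, 1], [-1.6, -15.8, 0.3, -0.4, 1], [-2, -19.8, 0.3, -0.5, 1], [-2.4, -23.8, 0.3, -0.52, 1], [-2.8, -27.8, 0.3, -0.52, 1], [-3.2, -31.8, 0.3, -0.52, 1], [-3.6, -35.8, 0.3, -0.52, 1], [-4, -39.8, 0.3, -0.52, 1], [-4.4, -43.8, 0.3, -0.52, 1], [-4.8, -47.8, 0.3, -0.52, 1], [-5.2, -51.8, 0.3, -0.52, 1], [-5.5, -55.3, 0.3, -0.52, 1], [-5.5, -55.3, 0.3, -0.52, 1], [-5.5, -55.3, 0.3, -0.52, 1], [-5.5, -55.3, 0.3, -0.52, 1], [-5.5, -55.3, 0.3, -0.52, 1], [-5.5, -55.3, 0.3, -0.52, 1]]

```text
time: 4.28
tool_pos: [0.6064, -0.1042, 0.1479]
eef_rot: [0.955, -2.992, -0.001]
ft_force: [-0.3, 0.3, -1.7]
width: 0.0245
```

Run:
```python
from h import *
o=snap('wrist','w2');print(o['time'],o['tool_pos'],o['qpos'],o['width'],o['ft_force'])
print(go(.6086,-.1039,.15,.619+np.pi/2))
```

```text
4.2833 [ 0.6064439  -0.10419093  0.14792123] [-1.72679306e-01  4.26316573e-01  1.72660509e+00  2.06904670e-04
  9.89595945e-01 -2.36130311e+00] 0.02453357062619303 [-0.32113435  0.28100532 -1.72421529]
(array([-0.18, -0.09, -0.19]), np.float64(-0.001), 'q6', np.float64(-2.36), 'axes', array([-0.82, -0.58,  0.  ]), array([-0.58,  0.82,  0.  ]), array([-0.,  0., -1.]))
```

View pics/w2.png

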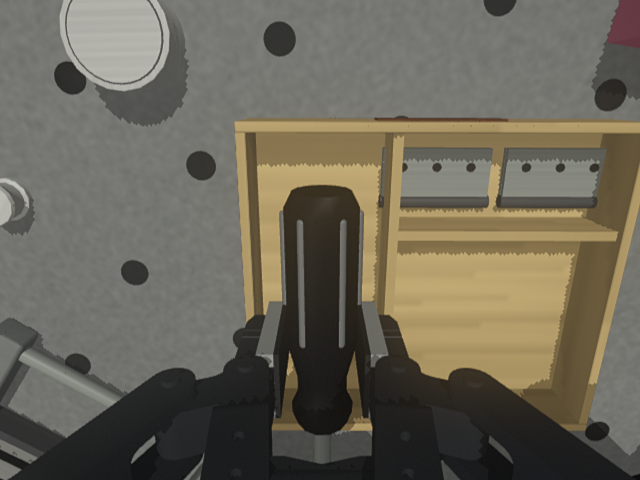

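The bay is aligned under the driver. I check the tray corner (235,122) and the divider at (391..403,135) against the estimate.

Run:
```python
from h import *
a=.619;c=np.array([.5962,-.0262]);Rm=np.array([[np.cos(a),-np.sin(a)],[np.sin(a),np.cos(a)]])
for n,u,v,z in[('corner',235,122,.045),('cornerdepth',238,126,None),('wallout',245,300,.045),('divL',387,135,.04),('divR',403,135,.04),('divL2',379,240,.04),('edge',500,121,.045)]:
    p=pt('w2',u,v,z);print(n,p,Rm.T@(p[:2]-c))
print('tcp',Rm.T@(bot.get_obs()['tool_pos'][:2]-c))
P=cloud('w2');print(P[300,520],P[150,300])
```

```text
corner [ 0.57949433 -0.182713    0.045     ] [-0.10441822 -0.11778045]
cornerdepth [ 0.58011429 -0.18003366  0.04656354] [-0.10235867 -0.11595796]
wallout [ 0.66892233 -0.1199804   0.045     ] [ 0.00481601 -0.11857532]
divL [ 0.53612426 -0.10866287  0.04      ] [-0.09677591 -0.03230543]
divR [ 0.53082957 -0.10119479  0.04      ] [-0.09675509 -0.02315089]
divL2 [ 0.58888528 -0.07359547  0.04      ] [-0.03345739 -0.03435752]
edge [ 0.49395377 -0.06299898  0.045     ] [-0.10462692  0.02935414]
tcp [-0.03677293 -0.06961649]
[0.57217229 0.05030584 0.00596098] [ 0.57596319 -0.14354809  0.00650839]
```

Call:
drive_tool:
  moves:
    - [[-0.1, -0.1, 4, 0, 1], [-0.1, -0.1, 8, 0, 1], [-0.1, -0.1, 11, 0, 1], [-0.1, -0.1, 12.5, 0, 1], [-0.1, -0.1, 13.2, 0, 1], [-0.1, -0.1, 13.6, 0, 1], [-0.1, -0.1, 13.6, 0, 1], [-0.1, -0.1, 13.6, 0, 1], [-0.1, -0.1, 13.6, 0, 0.55], [-0.1, -0.1, 13.6, 0, 0.55], [-0.1, -0.1, 13.6, 0, 0.55], [-0.1, -0.1, 13.6, 0, 0.55], [-0.1, -0.1, 12, 0, 0.55], [-0.1, -0.1, 9, 0, 0.55], [-0.1, -0.1, 5, 0, 0.3], [-0.1, -0.1, 1, 0, 0], [-0.1, -0.1, -2, 0, 0], [-0.1, -0.1, -2, 0, 0]]

```text
time: 5.83
tool_pos: [0.6122, -0.1065, 0.1753]
eef_rot: [-0.95, 2.985, -0.008]
ft_force: [1.0, -0.2, 0.3]
width: 0.084
```

Run:
```python
from h import *
o=snap('wrist','w3');print(o['time'],o['tool_pos'],o['qpos'],o['width'],o['ft_force'])
# carton: long axis yaw -0.685 -> jaw axis across it; stand clear so camera sees it
print(go(.4114,-.2855,.19,-.685+np.pi/2))
```

```text
5.8333 [ 0.61215796 -0.10647495  0.17530726] [-1.74621859e-01  3.98253106e-01  1.70076211e+00 -6.73029842e-06
  1.03211148e+00 -2.36158398e+00] 0.0840347965590191 [ 1.03445702 -0.1799207   0.2914187 ]
(array([26.62, -3.12, -1.89]), np.float64(1.301), 'q6', np.float64(-2.36), 'axes', array([-0.82, -0.58, -0.01]), array([-0.58,  0.82, -0.01]), array([ 0.007, -0.001, -1.   ]))
```

Call:
drive_tool:
  moves:
    - [[3.5, -0.4, -2, 0.12, 0], [7, -0.8, -2, 0.24, 0], [10.5, -1.2, -2, 0.36, 0], [14, -1.6, -2, 0.48, 0], [17.5, -2, -2, 0.6, 0], [21, -2.4, -2, 0.72, 0], [24, -2.8, -2, 0.84, 0], [26.6, -3.1, -2, 0.96, 0], [26.6, -3.1, -2, 1.08, 0], [26.6, -3.1, -2, 1.2, 0], [26.6, -3.1, -2, 1.3, 0], [26.6, -3.1, -2, 1.3, 0], [26.6, -3.1, -2, 1.3, 0], [26.6, -3.1, -2, 1.3, 0]]

```text
time: 7.05
tool_pos: [0.4089, -0.2845, 0.1876]
eef_rot: [-1.048, -2.961, -0.0]
ft_force: [0.2, 0.2, 0.3]
width: 0.0854
```

Run:
```python
from h import *
o=snap('wrist','w4');print(o['time'],o['tool_pos'],o['qpos'],o['ft_force'])
```

```text
7.05 [ 0.40888855 -0.28449562  0.18759696] [-6.10897313e-01  2.07368389e-01  1.94293269e+00 -1.23097632e-06
  9.92470725e-01 -1.50149552e+00] [0.21421556 0.1912568  0.25907208]
```

View pics/w4.png

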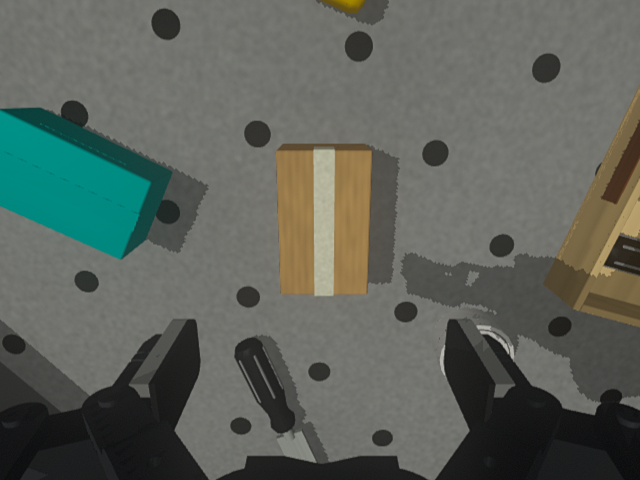

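Carton top corners are at (277,150), (371,150), (368,295) and (281,294). The turquoise block lies outside finger range.

Run:
```python
from h import *
p=[pt('w4',u,v,.045) for u,v in[(277,150),(371,150),(368,295),(281,294)]]
c=sum(p)/4;e=p[2]+p[3]-p[0]-p[1];y=np.arctan2(e[1],e[0])
print(c,[np.linalg.norm(p[i]-p[i-1]).round(4) for i in range(4)],y,cloud('w4')[220,325])
t=[pt('w4',u,.5*0+v,.045) for u,v in[(323.5,150),(324,295)]];print((t[0]+t[1])/2)
tq=pt('w4',168,172,.03),pt('w4',122,258,.045);M=R.from_rotvec(bot.get_obs()['eef_rot']).as_matrix()
print([M.T@(q-c) for q in tq])
print(go(c[0],c[1],.004,y+np.pi/2))
```

```text
[ 0.41391681 -0.2864804   0.045     ] [np.float64(0.1042), np.float64(0.0619), np.float64(0.105), np.float64(0.0639)] -0.675631244224663 [ 0.41041282 -0.28302107  0.04649656]
[ 0.41385032 -0.28688299  0.045     ]
[array([ 0.03534561, -0.10992107,  0.01503791]), array([-2.35906878e-02, -1.44222040e-01, -7.33720261e-06])]
(array([-0.52,  0.16, 18.38]), np.float64(-0.005), 'q6', np.float64(-1.5), 'axes', array([-0.78,  0.63,  0.  ]), array([ 0.63,  0.78, -0.  ]), array([-0.001,  0.   , -1.   ]))
```

Call:
drive_tool:
  moves:
    - [[-0.5, 0.2, 4, 0, 0], [-0.5, 0.2, 8, 0, 0], [-0.5, 0.2, 12, 0, 0], [-0.5, 0.2, 15, 0, 0], [-0.5, 0.2, 17, 0, 0], [-0.5, 0.2, 18.3, 0, 0], [-0.5, 0.2, 18.3, 0, 0.2], [-0.5, 0.2, 18.3, 0, 1], [-0.5, 0.2, 18.3, 0, 1], [-0.5, 0.2, 18.3, 0, 1], [-0.5, 0.2, 18.3, 0, 1], [-0.5, 0.2, 18.3, 0, 1], [-0.5, 0.2, 16.5, 0, 1], [-0.5, 0.2, 13.5, 0, 1], [-0.5, 0.2, 9.5, 0, 1], [-0.5, 0.2, 5.5, 0, 1], [-0.5, 0.2, 3, 0, 1], [-0.5, 0.2, 3, 0, 1], [-0.5, 0.2, 3, 0, 1]]

```text
time: 8.68
tool_pos: [0.415, -0.2869, 0.1598]
eef_rot: [1.052, 2.956, -0.002]
ft_force: [-0.6, 0.1, -4.7]
width: 0.0631
```

Run:
```python
from h import *
o=bot.get_obs();print(o['qpos'],o['tool_pos'])
a=.619
for y in(a,a+np.pi/2): print(go(.5965,.0293,.16,y))
```

```text
[-6.07901044e-01  2.51371577e-01  1.95833702e+00  2.19590872e-05
  9.28050699e-01 -1.49499156e+00] [ 0.41500344 -0.28692433  0.15982553]
(array([ 5.910e+00,  3.598e+01, -3.000e-02]), np.float64(0.268), 'q6', np.float64(-1.49), 'axes', array([-0.78,  0.63, -0.  ]), array([0.63, 0.78, 0.  ]), array([ 0.003, -0.002, -1.   ]))
(array([ 5.910e+00,  3.598e+01, -3.000e-02]), np.float64(-1.303), 'q6', np.float64(-1.49), 'axes', array([-0.78,  0.63, -0.  ]), array([0.63, 0.78, 0.  ]), array([ 0.003, -0.002, -1.   ]))
```

Call:
drive_tool:
  moves:
    - [[0.6, 3.6, 0, 0.03, 1], [1.2, 7.2, 0, 0.06, 1], [1.8, 10.8, 0, 0.09, 1], [2.4, 14.4, 0, 0.12, 1], [3, 18, 0, 0.15, 1], [3.6, 21.6, 0, 0.18, 1], [4.2, 25.2, 0, 0.21, 1], [4.8, 28.8, 0, 0.24, 1], [5.4, 32.4, 0, 0.27, 1], [5.9, 36, 0, 0.27, 1], [5.9, 36, 0, 0.27, 1], [5.9, 36, 0, 0.27, 1], [5.9, 36, 0, 0.27, 1], [5.9, 36, 0, 0.27, 1]]

```text
time: 9.85
tool_pos: [0.5945, 0.0291, 0.1569]
eef_rot: [-1.442, -2.789, 0.003]
ft_force: [-0.9, -0.2, -3.5]
width: 0.0634
```

Run:
```python
from h import *
o=snap('wrist','w5');print(o['time'],o['tool_pos'],o['qpos'],o['ft_force'])
print(go(.5965,.0293,.0115,.619))
```

```text
9.85 [0.59454551 0.02911111 0.15687113] [ 4.65372728e-02  3.88410016e-01  1.76341595e+00 -2.75100627e-04
  9.92590836e-01 -5.69836442e-01] [-0.89695867 -0.15477891 -3.51292644]
(array([-0.08,  0.19, 14.58]), np.float64(-0.003), 'q6', np.float64(-0.57), 'axes', array([-0.58,  0.82,  0.  ]), array([ 0.82,  0.58, -0.  ]), array([-0.002, -0.   , -1.   ]))
```

View pics/w5.png

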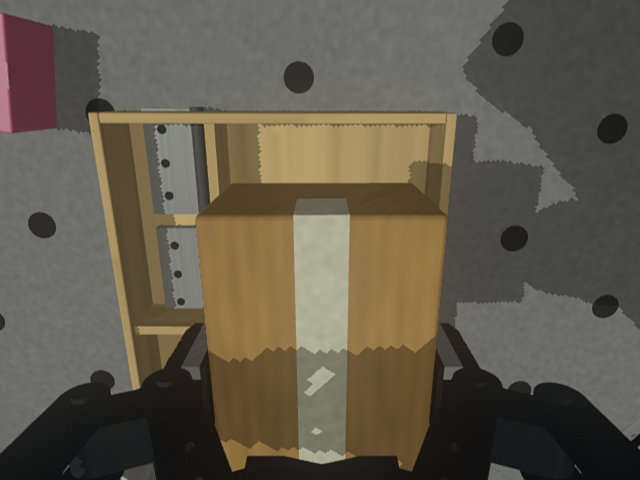

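Run:
```python
from h import *
o=bot.get_obs();M=R.from_rotvec(o['eef_rot']).as_matrix();P=cloud('w5')
print(P[260,320],P[235,250],'floor',P[140,350])
z=P[235,250][2]
for u,v in[(199,215),(447,215),(440,320),(206,320)]: print(M.T@(pt('w5',u,v,z)-o['tool_pos']))
a=.619;c=np.array([.5962,-.0262]);Rm=np.array([[np.cos(a),-np.sin(a)],[np.sin(a),np.cos(a)]])
for u,v in[(456,113),(90,113),(300,113),(449,230)]: print('tray',Rm.T@(pt('w5',u,v,.045)[:2]-c))
```

```text
[0.57103367 0.06154532 0.19709393] [0.55268758 0.05743357 0.19869338] floor [0.57911773 0.08299297 0.00707461]
[ 0.05278139 -0.03017971 -0.04132584]
[ 0.05280337  0.0304047  -0.04143868]
[ 0.02402945  0.03116595 -0.04146809]
[ 0.02396323 -0.03089943 -0.04135253]
tray [0.10739349 0.11722887]
tray [-0.1020723   0.11790976]
tray [0.01821702 0.11751875]
tray [0.1096414  0.04728787]
```

Call:
drive_tool:
  moves:
    - [[-0.1, 0.3, 4, 0, 1], [-0.1, 0.3, 8, 0, 1], [-0.1, 0.3, 11, 0, 1], [-0.1, 0.3, 13, 0, 1], [-0.1, 0.3, 14, 0, 1], [-0.1, 0.3, 14.4, 0, 1], [-0.1, 0.3, 14.6, 0, 1], [-0.1, 0.3, 14.6, 0, 1], [-0.1, 0.3, 14.6, 0, 1], [-0.1, 0.3, 14.6, 0, 0.6], [-0.1, 0.3, 14.6, 0, 0.1], [-0.1, 0.3, 14.6, 0, 0.05], [-0.1, 0.3, 14.6, 0, 0.05], [-0.1, 0.3, 13, 0, 0.05], [-0.1, 0.3, 10, 0, 0], [-0.1, 0.3, 6, 0, 0], [-0.1, 0.3, 2, 0, 0], [-0.1, 0.3, -2, 0, 0], [-0.1, 0.3, -4, 0, 0], [-0.1, 0.3, -4, 0, 0]]

```text
time: 11.57
tool_pos: [0.6022, 0.031, 0.2045]
eef_rot: [1.438, 2.784, 0.008]
ft_force: [1.4, 0.3, 0.7]
width: 0.0853
```

Run:
```python
from h import *
o=snap('wrist','w6');snap('top','top2');print(o['time'],o['tool_pos'],o['qpos'],o['ft_force'])
cv2.imwrite('pics/w6c.png',np.hstack([cv2.resize(cv2.imread('pics/w6.png'),(400,300)),cv2.resize(cv2.imread('pics/top2.png')[110:260,230:430],(400,300))]))
for x in (.619,.619+np.pi/2):print(go(.5785,-.263,.19,x))
```

```text
11.5667 [0.60224072 0.03104509 0.20453276] [ 4.90334304e-02  3.40506628e-01  1.71545088e+00 -3.42190563e-05
  1.07589746e+00 -5.68093891e-01] [1.38805954 0.26652968 0.68741314]
(array([-22.76, -18.71,   0.92]), np.float64(-0.002), 'q6', np.float64(-0.57), 'axes', array([-0.58,  0.82, -0.  ]), array([0.82, 0.58, 0.  ]), array([ 0.002,  0.   , -1.   ]))
(array([-22.76, -18.71,   0.92]), np.float64(1.569), 'q6', np.float64(-0.57), 'axes', array([-0.58,  0.82, -0.  ]), array([0.82, 0.58, 0.  ]), array([ 0.002,  0.   , -1.   ]))
```

View pics/w6c.png

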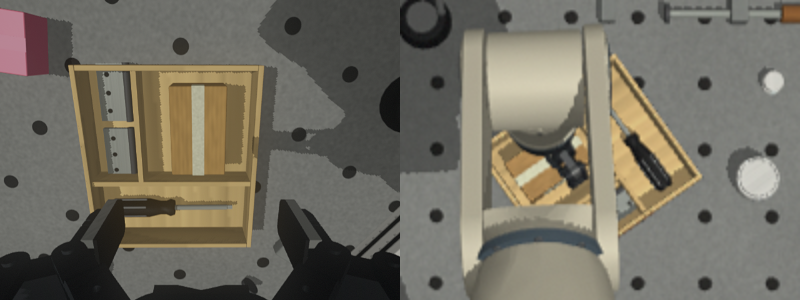

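The carton stands centred in the square bay, and the driver lies in its bay. I get the carton top centre from the depth cloud.

Run:
```python
from h import *
P=cloud('w6');m=(abs(P[...,2]-.051)<.006)&(np.hypot(P[...,0]-.5965,P[...,1]-.0293)<.075)
n,l,s,_=cv2.connectedComponentsWithStats(m.astype(np.uint8));i=1+np.argmax(s[1:,4]);q=P[l==i]
r=cv2.minAreaRect(q[:,:2].astype(np.float32)*1000);print(r,q[:,2].mean(),s[i],cv2.boxPoints(cv2.minAreaRect(np.argwhere(l==i).astype(np.float32))))
P=cloud('top1');m=(abs(P[...,2]-.034)<.01)&(np.hypot(P[...,0]-.5785,P[...,1]+.263)<.05);print('tin',np.median(P[m],0),cv2.minEnclosingCircle(P[m][:,:2].astype(np.float32)*1000))
```

```text
((600.0750732421875, 30.167068481445312), (64.15979766845703, 105.69608306884766), 35.35242462158203) 0.051279923706624556 [  270   137    94   144 12692] [[136.99998 362.99997]
 [136.99998 269.99997]
 [279.99994 269.99997]
 [279.99994 362.99997]]
tin [ 0.57905164 -0.26027479  0.03365712] ((579.5435180664062, -260.9577941894531), 30.306333541870117)
```

Call:
drive_tool:
  moves:
    - [[-2.9, -2.4, 0, 0, 0], [-5.8, -4.8, 0, 0, 0], [-8.7, -7.2, 0, 0, 0], [-11.6, -9.6, 0.2, 0, 0], [-14.5, -12, 0.4, 0, 0], [-17.4, -14.4, 0.6, 0, 0], [-20.3, -16.8, 0.8, 0, 0], [-22.7, -18.7, 1, 0, 0], [-22.7, -18.7, 1, 0, 0], [-22.7, -18.7, 1, 0, 0], [-22.7, -18.7, 1, 0, 0], [-22.7, -18.7, 1, 0, 0], [-22.7, -18.7, 1, 0, 0]]

```text
time: 12.75
tool_pos: [0.5778, -0.2611, 0.1879]
eef_rot: [-1.44, -2.791, -0.0]
ft_force: [0.5, 0.1, 0.2]
width: 0.0855
```

Run:
```python
from h import *
o=snap('wrist','w7');print(o['time'],o['tool_pos'],o['qpos'],o['ft_force'])
P=cloud('w7');m=(abs(P[...,2]-.035)<.008)&(np.hypot(P[...,0]-.579,P[...,1]+.262)<.04)
n,l,s,_=cv2.connectedComponentsWithStats(m.astype(np.uint8));i=1+np.argmax(s[1:,4]);q=P[l==i];print(s[i],q[:,2].mean())
c,r=cv2.minEnclosingCircle(q[:,:2].astype(np.float32)*1000);print(c,r);print(go(c[0]/1000,c[1]/1000,.003,.619))
```

```text
12.75 [ 0.577847   -0.26106116  0.18789109] [-4.26801562e-01  4.09165945e-01  1.65252937e+00  2.11131873e-04
  1.08072895e+00 -1.04542193e+00] [0.50240717 0.14561041 0.1887154 ]
[ 281  175   83   82 5256] 0.03445345442738065
(579.486328125, -262.8136901855469) 30.224491119384766
(array([-0.23,  0.03, 18.51]), np.float64(-0.0), 'q6', np.float64(-1.05), 'axes', array([-0.58,  0.81,  0.  ]), array([ 0.81,  0.58, -0.  ]), array([-0.,  0., -1.]))
```

View pics/w7.png

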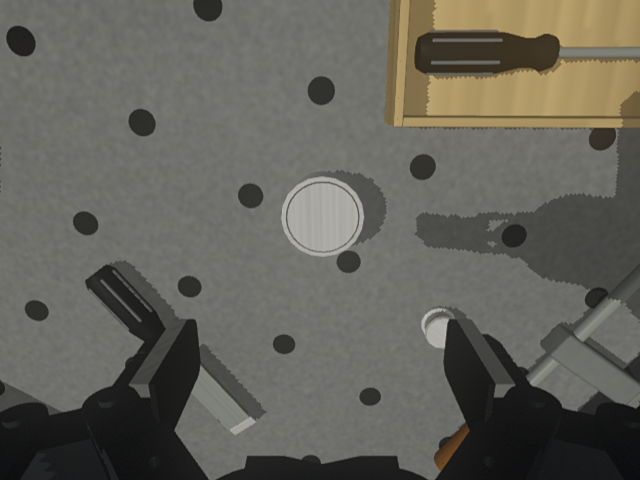

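The lid is at (323,216), 60 mm across by measurement. The chisel handle (125,300) and the cap (438,327) are outside finger range.

Call:
drive_tool:
  moves:
    - [[-0.2, 0, 4, 0, 0], [-0.2, 0, 8, 0, 0], [-0.2, 0, 12, 0, 0], [-0.2, 0, 15, 0, 0], [-0.2, 0, 17, 0, 0], [-0.2, 0, 18.4, 0, 0], [-0.2, 0, 18.4, 0, 0.2], [-0.2, 0, 18.4, 0, 1], [-0.2, 0, 18.4, 0, 1], [-0.2, 0, 18.4, 0, 1], [-0.2, 0, 18.4, 0, 1], [-0.2, 0, 18.4, 0, 1], [-0.2, 0, 16.5, 0, 1], [-0.2, 0, 13.5, 0, 1], [-0.2, 0, 9.5, 0, 1], [-0.2, 0, 5.5, 0, 1], [-0.2, 0, 2, 0, 1], [-0.2, 0, 0, 0, 1], [-0.2, 0, 0, 0, 1], [-0.2, 0, 0, 0, 1]]

```text
time: 14.47
tool_pos: [0.5796, -0.2645, 0.19]
eef_rot: [1.441, 2.788, 0.0]
ft_force: [0.5, 0.1, -1.4]
width: 0.0577
```

Run:
```python
from h import *
o=bot.get_obs();print(o['qpos'],o['width'],o['ft_force']);print(go(.5993,.0300,.19,.617))
```

```text
[-4.30431994e-01  4.09376939e-01  1.64703490e+00 -8.02335230e-06
  1.08187368e+00 -1.04735095e+00] 0.05769416677848798 [ 0.45808777  0.13169208 -1.36831814]
(array([22.88, 18.64, -0.03]), np.float64(-0.0), 'q6', np.float64(-1.05), 'axes', array([-0.58,  0.82, -0.  ]), array([0.82, 0.58, 0.  ]), array([ 0.003, -0.001, -1.   ]))
```

Call:
drive_tool:
  moves:
    - [[2.9, 2.4, 0, 0, 1], [5.8, 4.8, 0, 0, 1], [8.7, 7.1, 0, 0, 1], [11.6, 9.5, 0, 0, 1], [14.5, 11.8, 0, 0, 1], [17.4, 14.2, 0, 0, 1], [20.3, 16.5, 0, 0, 1], [22.9, 18.6, 0, 0, 1], [22.9, 18.6, 0, 0, 1], [22.9, 18.6, 0, 0, 1], [22.9, 18.6, 0, 0, 1], [22.9, 18.6, 0, 0, 1], [22.9, 18.6, 0, 0, 1]]

```text
time: 15.55
tool_pos: [0.5979, 0.0291, 0.1878]
eef_rot: [-1.444, -2.79, 0.001]
ft_force: [0.0, -0.3, -1.7]
width: 0.0575
```

Run:
```python
from h import *
o=snap('wrist','w8');print(o['time'],o['tool_pos'],o['qpos'],o['ft_force'])
M=R.from_rotvec(o['eef_rot']).as_matrix();P=cloud('w8');L=(P-o['tool_pos'])@M
m=(L[...,2]<-.01)&(L[...,2]>-.06)&(abs(L[...,1])<.027)&(abs(L[...,0])<.04)
q=L[m];z0=np.median(q[:,2]);q=q[abs(q[:,2]-z0)<.006];A=np.c_[q[:,:2],np.ones(len(q))];print('tilt',np.linalg.lstsq(A,q[:,2],rcond=None)[0],'n',len(q),q.min(0),q.max(0),z0)
m=(abs(P[...,2]-.051)<.006)&(np.hypot(P[...,0]-.5985,P[...,1]-.03)<.075);q=P[m];r=cv2.minAreaRect(q[:,:2].astype(np.float32)*1000);print(r)
```

```text
15.55 [0.59789636 0.02905516 0.18776128] [ 4.61787607e-02  3.57086428e-01  1.73227876e+00 -2.55589859e-04
  1.05309151e+00 -5.69330007e-01] [ 0.02256648 -0.28111911 -1.7163556 ]
tilt [ 0.01323408  0.00141278 -0.02872393] n 24727 [-0.02917888 -0.02699924 -0.03115248] [ 0.03134912  0.02698987 -0.02275579] -0.028745290912049234
((603.5331420898438, 57.962486267089844), (105.39830017089844, 106.15058898925781), 35.2255744934082)
```

View pics/w8.png

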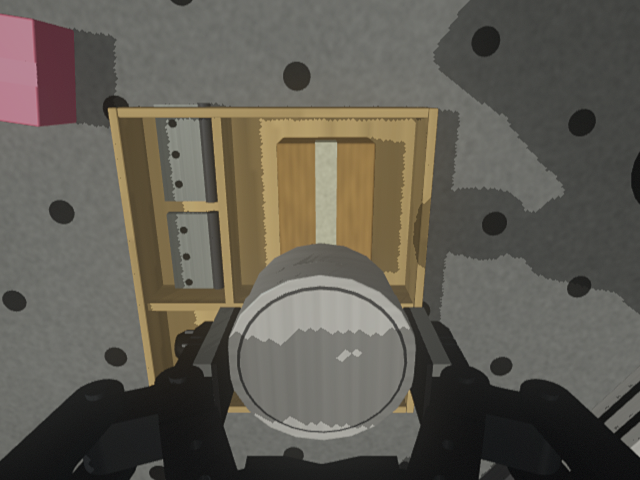

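The tin is level in the grip, over the carton. The carton's end edge runs (278,143)–(375,143). I check its position once more in the settled pose.

Run:
```python
from h import *
o=bot.get_obs();M=R.from_rotvec(o['eef_rot']).as_matrix();P=cloud('w8');L=(P-o['tool_pos'])@M
m=(abs(P[...,2]-.051)<.005);m[:,:265]=0;m[:,390:]=0;m[245:]=0;m[:125]=0
n,l,s,_=cv2.connectedComponentsWithStats(m.astype(np.uint8));i=1+np.argmax(s[1:,4]);q=L[l==i];print(s[i])
print(q.min(0),q.max(0)); xm=np.percentile(q[:,0],99.5)
print('carton centre in tool (m): x',xm-.0525,'y',(np.percentile(q[:,1],.3)+np.percentile(q[:,1],99.7))/2,'top z',np.median(q[:,2]))
```

```text
[ 276  142  100  103 9739]
[-0.01695015 -0.02973623  0.13353821] [0.05249285 0.03440128 0.14175127]
carton centre in tool (m): x -0.00042737862034638446 y 0.002356278734223328 top z 0.1366520584418252
```

Call:
drive_tool:
  moves:
    - [[-0.1, 0.2, 4, 0, 1], [-0.1, 0.2, 8, 0, 1], [-0.1, 0.2, 11, 0, 1], [-0.1, 0.2, 12.2, 0, 1], [-0.1, 0.2, 12.8, 0, 1], [-0.1, 0.2, 13.1, 0, 1], [-0.1, 0.2, 13.2, 0, 1], [-0.1, 0.2, 13.2, 0, 1], [-0.1, 0.2, 13.2, 0, 1]]

```text
time: 16.35
tool_pos: [0.6016, 0.0306, 0.0579]
eef_rot: [1.441, 2.789, 0.002]
ft_force: [-0.2, -1.0, -1.1]
width: 0.0574
```

Call:
drive_tool:
  moves:
    - [[0, 0, 0, 0, 1], [0, 0, 0.1, 0, 1], [0, 0, 0.1, 0, 1], [0, 0, 0.1, 0, 1]]

```text
time: 16.68
tool_pos: [0.6012, 0.0307, 0.0567]
eef_rot: [1.441, 2.79, 0.001]
ft_force: [-0.7, 0.1, 7.3]
width: 0.0577
```

Call:
drive_tool:
  moves:
    - [[0, 0, -0.1, 0, 1], [0, 0, -0.1, 0, 0.8], [0, 0, -0.1, 0, 0.5], [0, 0, -0.1, 0, 0.2], [0, 0, -0.1, 0, 0], [0, 0, -0.1, 0, 0], [0, 0, -1, 0, 0], [0, 0, -3, 0, 0], [0, 0, -6, 0, 0], [0, 0, -10, 0, 0], [0, 0, -14, 0, 0], [0, 0, -15, 0, 0], [0, 0, -15, 0, 0], [0, 0, -15, 0, 0], [0, 0, -15, 0, 0]]

```text
time: 17.93
tool_pos: [0.5994, 0.0306, 0.2041]
eef_rot: [-1.441, -2.79, 0.002]
ft_force: [-0.4, -0.8, 0.2]
width: 0.0852
```

Run:
```python
from h import *
o=snap('wrist','w9');print(o['time'],o['tool_pos'],o['qpos'],o['ft_force'])
P=cloud('w9')
m=(abs(P[...,2]-.085)<.006)&(np.hypot(P[...,0]-.6,P[...,1]-.03)<.05);q=P[m];print('tin',cv2.minEnclosingCircle(q[:,:2].astype(np.float32)*1000),np.median(q[:,2]),np.linalg.lstsq(np.c_[q[:,:2]-q[:,:2].mean(0),np.ones(len(q))],q[:,2],rcond=None)[0])
m=(abs(P[...,2]-.051)<.006)&(np.hypot(P[...,0]-.6,P[...,1]-.03)<.075)
n,l,s,_=cv2.connectedComponentsWithStats(m.astype(np.uint8));i=1+np.argmax(s[1:,4]);print(s[1:]);q=P[l==i];print(cv2.minAreaRect(q[:,:2].astype(np.float32)*1000))
P=cloud('top1');m=(abs(P[...,2]-.025)<.008)&(np.hypot(P[...,0]-.635,P[...,1]-.272)<.04);print('bit',cv2.minAreaRect(P[m][:,:2].astype(np.float32)*1000))
for y in(.94,.94-np.pi/2):print(go(.6355,.2725,.19,y))
```

```text
17.9333 [0.5994407  0.030562   0.20409515] [ 4.84302704e-02  3.42736289e-01  1.71321557e+00  2.12175714e-05
  1.08762257e+00 -5.68577454e-01] [-0.36744454 -0.8338174   0.2274729 ]
tin ((599.8935546875, 31.45001983642578), 30.0179443359375) 0.08556092621815148 [ 0.00428046 -0.00584603  0.08549718]
[[ 279  109   23    9   68]
 [ 301  109   67    9  284]
 [ 356  117    1    1    1]
 [ 276  140   94   76 4319]
 [ 416  167    2    2    4]
 [ 410  170   13   87  370]
 [ 421  210    1    1    1]
 [ 279  240   88   44 1645]]
((584.7285766601562, 51.82830810546875), (64.18473815917969, 52.64277267456055), 35.364341735839844)
bit ((635.5277099609375, 275.9957580566406), (37.93467712402344, 47.34111022949219), 57.62959671020508)
(array([17.63, 16.96,  1.35]), np.float64(-0.323), 'q6', np.float64(-0.57), 'axes', array([-0.58,  0.82,  0.  ]), array([ 0.82,  0.58, -0.  ]), array([-0.003, -0.   , -1.   ]))
(array([17.63, 16.96,  1.35]), np.float64(1.248), 'q6', np.float64(-0.57), 'axes', array([-0.58,  0.82,  0.  ]), array([ 0.82,  0.58, -0.  ]), array([-0.003, -0.   , -1.   ]))
```

Call:
drive_tool:
  moves:
    - [[2.5, 2.4, 0, -0.06, 0], [5, 4.8, 0, -0.12, 0], [7.5, 7.2, 0, -0.18, 0], [10, 9.6, 0.3, -0.24, 0], [12.5, 12, 0.6, -0.3, 0], [15, 14.4, 0.9, -0.36, 0], [17.7, 17, 1.3, -0.38, 0], [17.7, 17, 1.3, -0.38, 0], [17.7, 17, 1.3, -0.38, 0], [17.7, 17, 1.3, -0.38, 0], [17.7, 17, 1.3, -0.38, 0], [17.7, 17, 1.3, -0.38, 0]]

```text
time: 18.98
tool_pos: [0.6365, 0.2719, 0.192]
eef_rot: [-0.891, -3.012, 0.001]
ft_force: [0.0, 0.8, -0.2]
width: 0.0852
```

Run:
```python
from h import *
o=snap('wrist','w10');print(o['time'],o['tool_pos'],o['qpos'],o['ft_force'])
P=cloud('w10');m=(abs(P[...,2]-.0265)<.006)&(np.hypot(P[...,0]-.6355,P[...,1]-.274)<.036)
n,l,s,_=cv2.connectedComponentsWithStats(m.astype(np.uint8));i=1+np.argmax(s[1:,4]);q=P[l==i];r=cv2.minAreaRect(q[:,:2].astype(np.float32)*1000);print(r,s[i],np.median(q[:,2]))
ang=np.radians(r[2]);ang=ang if r[1][0]<r[1][1] else ang+np.pi/2
print(go(r[0][0]/1e3,r[0][1]/1e3,.004,ang))
```

```text
18.9833 [0.63653173 0.27185641 0.19203254] [ 4.01579021e-01  4.91412208e-01  1.51152494e+00 -2.36788156e-04
  1.13945948e+00 -5.93736641e-01] [ 0.03755315  0.75774552 -0.23683347]
((635.7174682617188, 275.01123046875), (35.97350311279297, 47.834938049316406), 56.481529235839844) [ 301  174   49   64 2961] 0.026281630957056767
(array([ 0.24,  0.21, 18.83]), np.float64(0.01), 'q6', np.float64(-0.59), 'axes', array([-0.84,  0.54,  0.  ]), array([ 0.54,  0.84, -0.  ]), array([-0., -0., -1.]))
```

View pics/w10.png

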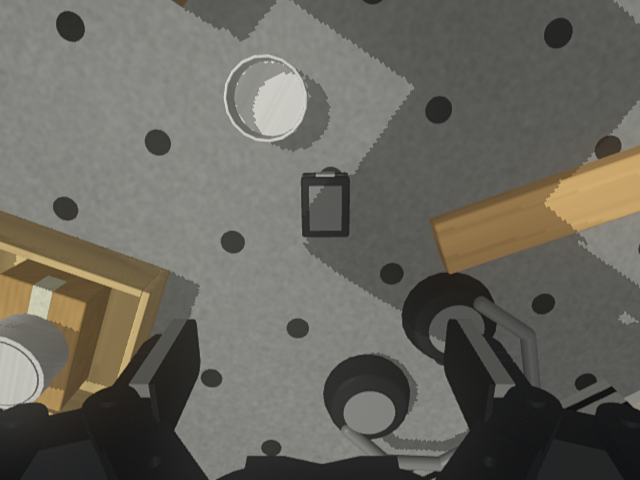

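The case is at (326,207), with the latch at (325,175). The empty tin, wood block and headphones are clear of the fingers.

Call:
drive_tool:
  moves:
    - [[0.2, 0.2, 4, 0, 0.2], [0.2, 0.2, 8, 0, 0.2], [0.2, 0.2, 12, 0, 0.2], [0.2, 0.2, 15, 0, 0.2], [0.2, 0.2, 17.5, 0, 0.2], [0.2, 0.2, 18.8, 0, 0.2], [0.2, 0.2, 18.8, 0, 0.3], [0.2, 0.2, 18.8, 0, 1], [0.2, 0.2, 18.8, 0, 1], [0.2, 0.2, 18.8, 0, 1], [0.2, 0.2, 18.8, 0, 1], [0.2, 0.2, 18.8, 0, 1], [0.2, 0.2, 17, 0, 1], [0.2, 0.2, 14, 0, 1], [0.2, 0.2, 10, 0, 1], [0.2, 0.2, 6, 0, 1], [0.2, 0.2, 2, 0, 1], [0.2, 0.2, -1, 0, 1], [0.2, 0.2, -1, 0, 1], [0.2, 0.2, -1, 0, 1]]

```text
time: 20.7
tool_pos: [0.6373, 0.2766, 0.2057]
eef_rot: [0.888, 3.009, 0.006]
ft_force: [0.3, 0.3, -0.8]
width: 0.0348
```

Run:
```python
from h import *
o=bot.get_obs();print(o['qpos'],o['width'],o['ft_force']);print(go(.5999,.0312,.20,.617))
```

```text
[ 4.07398497e-01  4.79723611e-01  1.49855775e+00 -7.03427741e-06
  1.15776316e+00 -5.89654641e-01] 0.034827992179359474 [ 0.28879905  0.34987671 -0.77426875]
(array([-10.18, -22.65,   0.49]), np.float64(0.38), 'q6', np.float64(-0.59), 'axes', array([-0.84,  0.54, -0.  ]), array([0.54, 0.84, 0.  ]), array([ 0.005,  0.002, -1.   ]))
```

Call:
drive_tool:
  moves:
    - [[-1.5, -3.4, 0, 0.06, 1], [-3, -6.8, 0, 0.12, 1], [-4.5, -10.2, 0, 0.18, 1], [-6, -13.6, 0, 0.24, 1], [-7.5, -17, 0, 0.3, 1], [-9, -20.4, 0, 0.36, 1], [-10.2, -22.7, 0, 0.38, 1], [-10.2, -22.7, 0, 0.38, 1], [-10.2, -22.7, 0, 0.38, 1], [-10.2, -22.7, 0, 0.38, 1], [-10.2, -22.7, 0, 0.38, 1], [-10.2, -22.7, 0, 0.38, 1], [-10.2, -22.7, 0, 0.38, 1], [-10.2, -22.7, 0, 0.38, 1]]

```text
time: 21.87
tool_pos: [0.5985, 0.0309, 0.2021]
eef_rot: [-1.44, -2.792, 0.0]
ft_force: [0.2, -0.1, -0.3]
width: 0.0347
```

Run:
```python
from h import *
o=snap('wrist','w11');print(o['time'],o['tool_pos'],o['qpos'],o['ft_force'])
M=R.from_rotvec(o['eef_rot']).as_matrix();P=cloud('w11');L=(P-o['tool_pos'])@M
m=(L[...,2]<-.012)&(L[...,2]>-.04)&(abs(L[...,1])<.015)&(abs(L[...,0])<.04)
n,l,s,_=cv2.connectedComponentsWithStats(m.astype(np.uint8));i=1+np.argmax(s[1:,4]);q=L[l==i];z0=np.median(q[:,2]);q=q[abs(q[:,2]-z0)<.003]
print('held',q.min(0),q.max(0),z0,np.linalg.lstsq(np.c_[q[:,:2],np.ones(len(q))],q[:,2],rcond=None)[0])
print(go(.5999,.0313,.0905,.617))
```

```text
21.8667 [0.59849773 0.03086255 0.2021359 ] [ 4.90089021e-02  3.42450628e-01  1.71841984e+00  1.82397674e-05
  1.08089534e+00 -5.69255566e-01] [ 0.17005132 -0.12532475 -0.25486392]
held [-0.02367218 -0.01499534 -0.02185944] [ 0.02326759  0.0149984  -0.01673998] -0.019715001655983912 [ 0.00785422  0.00168599 -0.01973998]
(array([-0.03,  0.15, 11.17]), np.float64(0.001), 'q6', np.float64(-0.57), 'axes', array([-0.58,  0.82,  0.  ]), array([ 0.82,  0.58, -0.  ]), array([-0.,  0., -1.]))
```

View pics/w11.png

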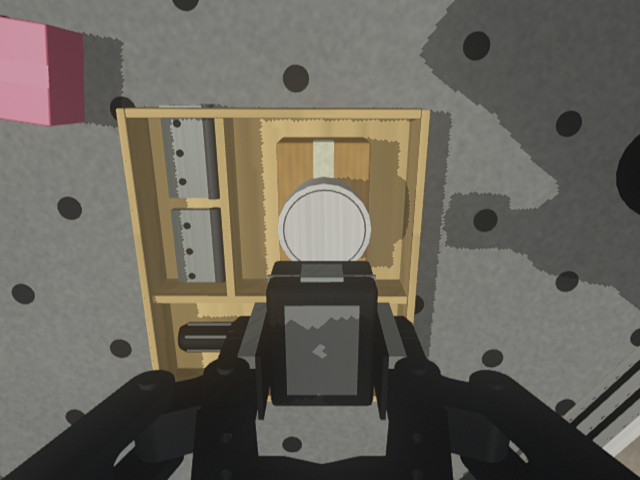

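Call:
drive_tool:
  moves:
    - [[0, 0.15, 4, 0, 1], [0, 0.15, 7.5, 0, 1], [0, 0.15, 9.5, 0, 1], [0, 0.15, 10.4, 0, 1], [0, 0.15, 10.7, 0, 1], [0, 0.15, 10.8, 0, 1], [0, 0.15, 10.9, 0, 1], [0, 0.15, 11, 0, 1], [0, 0.15, 11, 0, 1], [0, 0.15, 11, 0, 1], [0, 0.15, 11, 0, 1]]

```text
time: 22.83
tool_pos: [0.6001, 0.031, 0.093]
eef_rot: [1.442, 2.79, 0.001]
ft_force: [1.0, 0.4, -0.1]
width: 0.0348
```

Call:
drive_tool:
  moves:
    - [[0, 0, 0.05, 0, 1], [0, 0, 0.1, 0, 1], [0, 0, 0.1, 0, 1], [0, 0, 0.15, 0, 1], [0, 0, 0.15, 0, 1]]

```text
time: 23.25
tool_pos: [0.5999, 0.0309, 0.0916]
eef_rot: [1.442, 2.791, 0.0]
ft_force: [-3.0, -0.9, 7.1]
width: 0.0346
```

Landed with about 7 N. Now I release and lift.

Call:
drive_tool:
  moves:
    - [[0, 0, -0.05, 0, 1], [0, 0, -0.1, 0, 0.85], [0, 0, -0.1, 0, 0.6], [0, 0, -0.1, 0, 0.4], [0, 0, -0.1, 0, 0.2], [0, 0, -0.1, 0, 0.2], [0, 0, -1, 0, 0.2], [0, 0, -3, 0, 0.2], [0, 0, -6, 0, 0.2], [0, 0, -10, 0, 0.1], [0, 0, -12, 0, 0], [0, 0, -12, 0, 0], [0, 0, -12, 0, 0], [0, 0, -12, 0, 0]]

```text
time: 24.42
tool_pos: [0.5992, 0.0309, 0.2105]
eef_rot: [-1.442, -2.791, 0.0]
ft_force: [-0.4, -0.4, 0.2]
width: 0.0855
```

Run:
```python
from h import *
o=snap('wrist','w12');snap('scene','scene2');print(o['time'],o['tool_pos'],o['ft_force'])
P=cloud('w12')
m=(abs(P[...,2]-.111)<.006)&(np.hypot(P[...,0]-.6,P[...,1]-.03)<.04);q=P[m];print('bit',cv2.minAreaRect(q[:,:2].astype(np.float32)*1000),np.median(q[:,2]))
m=(abs(P[...,2]-.085)<.006)&(np.hypot(P[...,0]-.6,P[...,1]-.03)<.05);q=P[m];print('tin',cv2.minEnclosingCircle(q[:,:2].astype(np.float32)*1000))
b=cv2.imread('pics/scene2.png')[190:390,180:460]
cv2.imwrite('pics/fin.png',np.hstack([cv2.resize(cv2.imread('pics/w12.png'),(400,300)),cv2.resize(b,(400,286))[:300] if 0 else cv2.copyMakeBorder(cv2.resize(b,(400,286)),0,14,0,0,0)]))
```

```text
24.4167 [0.59923658 0.03093754 0.21054964] [-0.42685182 -0.368696    0.19006094]
bit ((599.0179443359375, 31.39575958251953), (36.091941833496094, 47.09996795654297), 35.58713912963867) 0.1112798284717803
tin ((599.7095336914062, 31.447586059570312), 29.933170318603516)
```

View pics/fin.png

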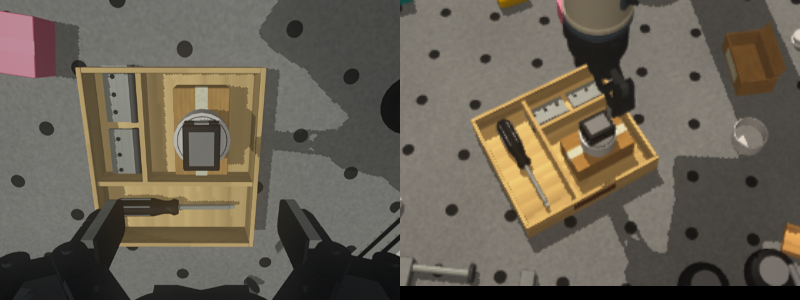

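The pile is upright and centred, the driver lies flat in its bay, and the robot is clear. I hand the job in.

```bash
python3 -c "
from cell import bot
print(bot.finish_job())"
```

```text
the job is handed in; nothing more can be done
None
```

The tray is packed and the job is handed in, after about 24 s of the 104 s allowed. The screwdriver went into the long bay first. Then I built the pile in the square bay: screw carton, wax tin, bit case.

- **Centring:** by the wrist depth image, the bit case sits within about 1 mm of the tin's centre. The tin sits about 1 mm from the carton's centre.
- **Height:** the case top reads 111 mm, which is right for a full upright pile. The tin top was level when last measured, before the case went on.
- **Screwdriver:** it looks flat in its bay in the last pictures; I did not measure it after release.
- **Left on the bench:** the look-alikes were never touched. The last pictures show the empty carton, the empty tin and the pink block in place, but not the chisel or the turquoise block.
- **Forces:** the highest wrist reading I saw was about 8 N, when setting the tin and the case down. The gripper ended open about 10 cm above the pile.

One small disagreement: calibration and arm settling left the carton 2 to 3 mm off its intended spot in the bay. It stands clear of the walls.

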